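# Walk the heavy tube block round to the fence and latch it in

### The job

The heavy black tube block was set down crosswise on the pipetting base plate. Using only the outside of the shut fingers, and gripping or lifting nothing, walk it round by pushing at alternate corners until one long side lies flat against the grey fence and one end is fully home against the end stop; only then push the swing latch fully shut, so that its hooked nose closes round the block's free corner. Leave the other things on the bench undisturbed.

Things in the scene. Friction and masses are not known exactly. Their poses are not given: they have to be found in the camera images.
- block: heavy black tube block, 0.64-0.96 kg, sliding on the plate (3 to 8 N). Foot 85 mm (its x) by 127 mm (its y), 13 mm high; body above 76 x 118 mm, up to 31 mm; four small capped tubes sit fast in its wells, up to 43 mm. Origin: centre of underside, z up. Either long side may go to the fence. It starts with its long axis within 30 degrees of square to the fence
- corner (a point): point on the plate's top (10 mm above the bench) where the faces of fence and end stop meet; axes of the plate, x along the fence, away from the robot. Fence: face y = 0, x = -117 to 0 mm. End stop: face x = 0, y = -115 to 0 mm. Both 22 mm high grey bars, 16 mm thick. Block home: origin at x = -63.5, y = -42.5 mm, its long axis along this x
- plate_mid (a point): centre of the top face of the fixed aluminium base plate (290 mm along the fence, 270 mm across, 10 mm thick), at corner x = -125, y = -110 mm; axes as the corner's. Fence on its left (+y), end stop on its far side (+x)
- latch (a joint): angle of the swing latch, a steel bar on an upright pivot on the plate: 0 rad = shut (bar along the corner's -y, across the near end of the block's place), 1.57 = bar along the corner's -x, toward the robot; opens clockwise seen from above, up to 2.0. Stiff (0.12 N m): stays where it is left. Starts at 1.35 to 1.9
- latch_pivot (a point): pivot axis, at corner x = -134.5, y = +8 mm, 12 mm above the plate. Bar 11 mm thick, 3 to 21 mm above the plate, ends 105 mm from the pivot; there a nose 20 mm long over all turns in toward the block's place, its inner face 95.8 mm from the pivot. Shut, bar and nose lie about 2 mm off a block that is home: it shuts only then
- latch_tab (a point): centre of the upright black thumb tab on the latch bar, 76 mm from the pivot; 11 mm thick like the bar, 26 mm along it, 21 to 47 mm above the plate (this point at 34). Push its outer face, away from the block's place. Axes: -y along the bar away from the pivot, +x from the outer face toward the block's place (shut: the corner's axes)
- tip_box: bystander: pipette tip box with blue base and clear lid, 88 x 120 x 55 mm, on the bench to the right of the plate; origin at the centre of its underside
- dish: bystander: petri dish, 88 mm across, 15 mm high, on the bench right of the plate's near corner; origin at the centre of its underside
- beaker: bystander: small glass beaker, 48 mm across, 60 mm high, on the bench right of the plate's far corner; origin at the centre of its underside
- timer: bystander: white bench timer, 62 x 66 x 18 mm, on the bench to the left of the plate; origin at the centre of its underside
- tube: bystander: capped conical tube lying on the bench to the left of the fence, 34 mm thick, 112 mm long; origin at its tip, its z along the tube toward the cap
- marker: bystander: red marker pen lying on the bench between the plate and the robot, 13 mm thick, 136 mm long; origin at one end, its z along the pen

How it is judged:
On the way, in this order (a step that is already met when the one before it is completed fails the run):
1. the block stands home in the corner of fence and stop (within 6 mm and 3.5 degrees) while the latch is still open (x of block in the frame of corner between -0.0695 and -0.0575 m and y of block in the frame of corner between -0.0485 and -0.0365 m and angle between the y axis of block and the x axis of corner, either way round below 0.06 rad and height (world z) of block below 0.014 m and value of joint latch above 0.5 rad), for 0.2 s.
2. the latch is fully shut (value of joint latch below 0.06 rad), for 0.2 s.
At the end, for the whole second after the job is handed in: The block stands flat on the plate at rest with a long side against the fence and an end against the stop (within 3.5 mm of fully home and 1.7 degrees), and the latch is shut to within 0.06 rad (x of block in the frame of corner between -0.067 and -0.06 m and y of block in the frame of corner between -0.046 and -0.039 m and angle between the y axis of block and the x axis of corner, either way round below 0.03 rad and height (world z) of block below 0.014 m and value of joint latch below 0.06 rad and linear speed of block below 0.01 m/s and angle between block's own z axis and vertical below 0.03 rad); the robot touches nothing.
It fails at once if the block is lifted more than 6 mm off the plate or tipped (height (world z) of block above 0.016 m or angle between block's own z axis and vertical above 0.12 rad).
It fails at once if the block is straddled or pinched (the grasp point is inside its outline, down beside it) (x of the grasp point in the frame of block between -0.034 and 0.034 m and y of the grasp point in the frame of block between -0.055 and 0.055 m and z of the grasp point in the frame of block between -0.02 and 0.045 m).
It fails at once if the latch tab is pinched between the fingers (x of the grasp point in the frame of latch_tab between -0.004 and 0.004 m and y of the grasp point in the frame of latch_tab between -0.02 and 0.02 m and z of the grasp point in the frame of latch_tab between -0.05 and 0.015 m).
It fails at once if a bystander is moved more than 20 mm (distance of any of tip_box, dish, beaker, timer, tube, marker from where it was at the start of the episode above 0.02 m).
It also fails if it takes over 72 s, if anything falls off the work surface, if the arm or the gripper's body presses on something with over 40 N, if the wrist force passes 120 N, or if a joint passes its speed limit or range.

### The arm

A 6-joint arm with a two-finger parallel gripper is mounted at the origin on a cart in front of the work surface, level with it; the furniture and walls round the work are solid. World frame = base frame: x ahead of the robot, y to its left, z up, the work surface at z = 0. Lengths are in m, angles in rad, forces in N, time in s.
With the tool pointing down it reaches from about 0.3 to 0.825 m from the base axis. Payload 5.4 kg.
Tool frame: the origin (TCP) lies at the very end of the fingers, on their centre line; the grasp point (between the pads) lies 19 mm behind it; z points along the fingers, y is the line along which they close (so a half turn about z gives the same grasp; the last joint's range is limited). The gripper opens to 92 mm and grips with 3 to 60 N. Pads are 20 mm wide; open, the fingers measure 128 mm over their backs; the gripper's body (75 mm by 189 mm) begins 69 mm behind the grasp point.
Start: joints at [1.079, 0.158, 1.597, -0, 1.386, -0.21], TCP at [0.16, 0.552, 0.215] pointing down, gripper open.
Joint ranges: [-2.91, 2.91], [-0.94, 2.29], [0.18, 2.7], [-1.29, 4.43], [0.17, 2.64], [-3, 3]. Speed limits (rad/s): [2.57, 2.57, 3.14, 3.14, 3.14, 3.14].

### API

Orientations are given as a rotation vector (axis times angle).
In Python, from workcell import bot gives the robot as it stands. Calls block until the motion is done:
- bot.goto(position, orientation): joint-space move of the TCP to a pose.
- bot.line_to(position, rot=None, max_speed=0.15): straight line of the TCP; rot=None keeps the orientation; max_speed is the mean speed in m/s.
- bot.set_joints(angles): joint-space move.
- bot.set_gripper(opening, newtons=None): opening from 0.0 (shut) to 1.0 (fully open); newtons is the grip in N (None keeps the last); returns when the fingers have stopped.
- bot.hold(seconds).
- bot.inverse_kinematics(position, orientation): joint angles nearest the present ones, or None.
- bot.read_camera(name): name is "scene" or "top" or "wrist"; returns a dict with "pixels" (384x512x3 uint8, blue, green, red), "fx", "fy", "cx", "cy" (pixels), "R" (3x3) and "t" (3): a world point X has camera coordinates R X + t. Camera axes: x right, y down, z forward; pixel columns grow to the right and rows downward; lengths in m; the calibration is good to about 2 mm. A picture is of the moment at which its call begins. There is no depth.
A pose or a line that the arm cannot do raises bot.MotionError and nothing moves.
- bot.job_done(): hands the job in; it is judged then, once.
Readings, each from a call of its own:
- bot.current_clock(): time.
- bot.current_joints(): joint angles.
- bot.current_joint_vel(): joint speeds.
- bot.current_effort(): joint torques, N m.
- bot.current_ee_pos(): TCP position.
- bot.current_tool_rot(): TCP orientation.
- bot.current_contact_force(): force on the tool from outside, world axes, zero at the start.
- bot.current_ft_torque(): the same for the moment, N m.
- bot.current_opening(): opening from 0.0 (shut) to 1.0 (fully open).
- bot.current_grip_force(): force on a finger pad.
Only numpy, scipy, OpenCV 4.12 (cv2) and the standard library are available. Lean on these libraries where they do the work, as an engineer would, in place of code of your own. Each camera call takes 0.05 s, during which the arm holds its last target. There are 200 camera calls.

## Working session

There is one attempt and no reset: what is moved stays moved. The work goes in short steps, each a Python script; the robot and the scene stay as the last script left them, time stands still between calls to the robot, and variables do not carry over. Pictures are saved under pics/ and viewed, at most 10 in all, crops included, and the job is handed in when it is done.

```bash
mkdir -p pics; ls; python3 - <<'E'
from workcell import bot
import cv2,numpy as np
for n in ("top","scene"):
    c=bot.read_camera(n); cv2.imwrite(f"pics/{n}0.png",c["pixels"])
    R=np.array(c["R"]);t=np.array(c["t"]); print(n,c["fx"],c["cx"],c["cy"],R.round(3).tolist(),(-R.T@t).round(3))
print(bot.current_clock(),bot.current_tool_rot())
E
```

```text
pics
top 364.59319205023513 254.67777195405432 192.3587899253263 [[0.018, -1.0, 0.017], [-0.984, -0.021, -0.18], [0.18, -0.013, -0.984]] [0.388 0.083 0.912]
scene 452.9002448265215 261.5021870982812 199.36429704988845 [[-0.901, -0.434, -0.016], [-0.322, 0.693, -0.645], [0.291, -0.576, -0.764]] [0.276 0.616 0.772]
0.1 [-4.41100383e-01 -3.10989802e+00  2.41699009e-03]
```

View pics/top0.png

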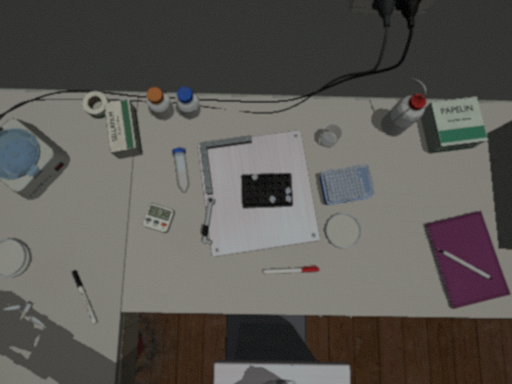

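View pics/scene0.png

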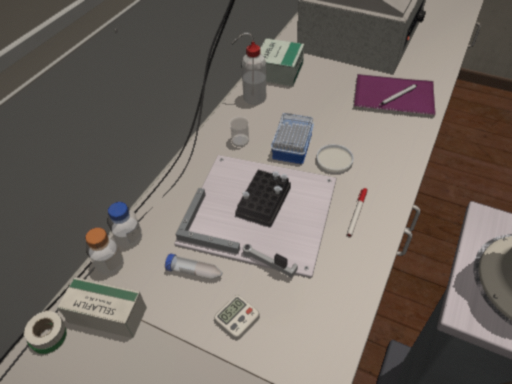

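The top view shows the plate with corners at about (200,143), (299,131), (318,241) and (213,254). The block is at (267,190) and roughly square to the fence. The fence runs down the left edge from (203,143), the end stop across to (252,137), and the latch tab is at about (206,232). Next I'll measure these.

```bash
cat > h.py <<'E'
from workcell import bot
import cv2,numpy as np
def ray(c,uv,z):
    """pixels (N,2) -> world points on plane z"""
    uv=np.atleast_2d(np.asarray(uv,float)); R=np.array(c["R"]);t=np.array(c["t"])
    d=np.c_[(uv[:,0]-c["cx"])/c["fx"],(uv[:,1]-c["cy"])/c["fy"],np.ones(len(uv))]@R
    o=-R.T@t
    return o+d*((z-o[2])/d[:,2])[:,None]
def proj(c,X):
    p=np.atleast_2d(X)@np.array(c["R"]).T+np.array(c["t"])
    return np.c_[c["fx"]*p[:,0]/p[:,2]+c["cx"],c["fy"]*p[:,1]/p[:,2]+c["cy"]]
E
python3 - <<'E'
from h import *
c=bot.read_camera("top"); im=c["pixels"]; g=cv2.cvtColor(im,cv2.COLOR_BGR2GRAY)
for p in [(190,200),(230,170),(290,170),(205,170),(260,225),(330,230),(267,190),(206,232)]: print(p,im[p[1],p[0]])
cr=cv2.resize(im[115:275,180:400],None,fx=3.6,fy=3.6,interpolation=cv2.INTER_CUBIC)
cv2.imwrite("pics/crop1.png",np.clip(cr*1.5,0,255).astype(np.uint8))
E
```

```text
(190, 200) [121 130 131]
(230, 170) [150 148 152]
(290, 170) [149 148 152]
(205, 170) [94 93 91]
(260, 225) [154 151 153]
(330, 230) [124 134 134]
(267, 190) [21 18 20]
(206, 232) [13 14 16]
```

View pics/crop1.png

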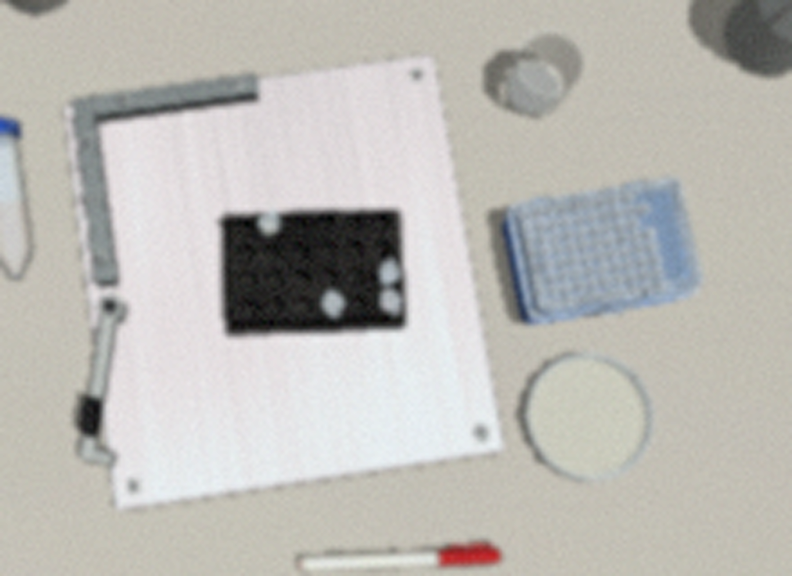

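```bash
cat >> h.py <<'E'
def largest(m,near=None):
    cs,_=cv2.findContours(m.astype(np.uint8),cv2.RETR_EXTERNAL,cv2.CHAIN_APPROX_NONE)
    cs=[k for k in cs if len(k)>8 and (near is None or cv2.pointPolygonTest(k,near,True)>-8)]
    return max(cs,key=cv2.contourArea)[:,0,:].astype(float)
def block(c,hint=None):
    """long axis/centre in world from the black outline (top view)"""
    g=cv2.cvtColor(c["pixels"],cv2.COLOR_BGR2GRAY)
    g=cv2.resize(g,None,fx=4,fy=4,interpolation=cv2.INTER_CUBIC)
    m=cv2.morphologyEx((g<75).astype(np.uint8),cv2.MORPH_CLOSE,np.ones((25,25)))
    m[:,:4*215]=0; m[:4*140]=0; m[4*250:]=0; m[:,4*310:]=0
    k=(largest(m)+.5)/4-.5
    (ctr,wh,a)=cv2.minAreaRect(ray(c,k,.02)[:,:2].astype(np.float32)*1000)
    b=cv2.boxPoints((ctr,wh,a)); e=[b[1]-b[0],b[2]-b[1]]; l=max(e,key=np.linalg.norm)
    th=np.arctan2(l[1],l[0]); th=(th+np.pi)%np.pi
    return np.array(ctr)/1000,th,sorted(wh)
E
python3 - <<'E'
from h import *
c=bot.read_camera("top"); im=c["pixels"].astype(int)
f=cv2.GaussianBlur(c["pixels"],(0,0),1).astype(int)
m=((f[:,:,0]-f[:,:,1])>-4)&(f[:,:,1]>125)
m=m.astype(np.uint8); m[:,:195]=0; m[:,322:]=0; m[:125]=0;m[258:]=0
m=cv2.morphologyEx(m,cv2.MORPH_OPEN,np.ones((3,3)))
k=ray(c,largest(m),.01)[:,:2]
h=cv2.convexHull(k.astype(np.float32))[:,0]
lo=k
def edge(sel):
    p=k[sel].astype(np.float32); vx,vy,x0,y0=cv2.fitLine(p,cv2.DIST_HUBER,0,.001,.001).ravel(); return np.array([vx,vy]),np.array([x0,y0])
rect=cv2.minAreaRect(h*1000); print(rect)
px=largest(m)
# edges by pixel neighbourhoods of the rough corners seen
def near(a,b,tol=4):
    a=np.array(a,float);b=np.array(b,float);d=b-a;L=np.linalg.norm(d);d/=L;q=px-a
    s=q@d;n=abs(q@np.array([-d[1],d[0]]));return (n<tol)&(s>8)&(s<L-8)
R_=edge(near((300,131),(318.5,240)));B_=edge(near((213,255),(318.5,240)));T_=edge(near((252,137),(300,131)))
print([np.degrees(np.arctan2(e[0][1],e[0][0])) for e in (R_,B_,T_)])
def ix(a,b): 
    s=np.linalg.solve(np.c_[a[0],-b[0]],b[1]-a[1]); return a[1]+s[0]*a[0]
br,tr=ix(R_,B_),ix(R_,T_); print("br",br,"tr",tr,np.linalg.norm(br-tr))
u=(tr-br)/np.linalg.norm(tr-br); th=np.arctan2(u[1],u[0]); v=np.array([-u[1],u[0]])
mid=(br+tr)/2; corner=mid+.125*u+.245*v; print("corner",corner,"th",np.degrees(th))
gr=[k2 for k2 in [(93/3.6+180,117/3.6+115)]]
ctr,bt,wh=block(c); d=ctr-corner
print("block",ctr,np.degrees(bt),wh,"in corner",[d@u*1000,d@v*1000],np.degrees(bt-th))
pts=proj(c,np.r_[[[*corner,.032]],[[*(corner-.117*u),.032]],[[*(corner-.115*v),.032]],[[*(corner-.1345*u+.008*v),.031]]]); print(((pts-[180,115])*3.6).round(0).tolist())
g=cv2.cvtColor(c["pixels"],cv2.COLOR_BGR2GRAY); mm=(g<55).astype(np.uint8); mm[:,:195]=0;mm[:,218:]=0;mm[:205]=0;mm[250:]=0
kk=largest(mm); tab=ray(c,[kk.mean(0)],.05)[0,:2]; piv=corner-.1345*u+.008*v; e=tab-piv
print("tab",tab,np.linalg.norm(e),"angle", np.arctan2(-e@u,-e@v))
E
```

```text
((556.6268310546875, 64.0185775756836), (290.8334045410156, 270.2279968261719), 9.591316223144531)
[np.float32(9.752719), np.float32(-80.35033), np.float32(-80.51949)]
br [ 0.43711868 -0.09203187] tr [ 0.7206209  -0.04330342] 0.28765944
corner [0.66056114 0.19496617] th 9.75272
block [0.55780908 0.04161395] 93.22208 [84.51900482177734, 124.62591552734375] in corner [np.float64(-127.24439159608688), np.float64(-133.7301547964241)] 83.46936
[[94.0, 116.0], [116.0, 280.0], [257.0, 93.0], [107.0, 307.0]]
tab [0.45244522 0.18703409] 0.0745309294778514 angle 1.8346326376153357
```

```bash
cat >> h.py <<'E'
from scipy.spatial.transform import Rotation as Ro
TH=np.radians(9.67); U=np.array([np.cos(TH),np.sin(TH)]); V=np.array([-U[1],U[0]])
C=np.array([.5563,.0645])+.125*U+.110*V
W=lambda p: C+p[0]*U+p[1]*V              # corner frame -> world xy
rot=lambda a: np.array([[np.cos(a),-np.sin(a)],[np.sin(a),np.cos(a)]])
PARK=(.34,-.12,.22)
def ori(phi):
    """tool down, its y along corner-frame angle phi"""
    phi=(phi+TH+np.pi/2-.3)%np.pi-np.pi/2+.3
    y=np.array([np.cos(phi),np.sin(phi),0]); z=np.array([0,0,-1.])
    return Ro.from_matrix(np.c_[np.cross(y,z),y,z]).as_rotvec()
def to(p,z,phi,v=.25): bot.line_to([*W(p),z],ori(phi),max_speed=v)
def over(p,phi,z=.11):
    q=np.array(bot.current_ee_pos())
    if q[2]<z: bot.line_to([q[0],q[1],z],max_speed=.3)
    bot.goto([*W(p),z],ori(phi))
def force(): return np.array(bot.current_contact_force())[:2]@np.c_[U,V]   # corner axes
def park():
    q=bot.current_ee_pos(); bot.line_to([q[0],q[1],.11],max_speed=.3); bot.goto(PARK,bot.current_tool_rot())
def look(name=None):
    c=bot.read_camera("top")
    if name: cv2.imwrite(f"pics/{name}.png",cv2.resize(c["pixels"][115:275,180:400],None,fx=3.6,fy=3.6))
    ctr,t,wh=block(c); d=ctr-C; t=(t-TH+np.pi/2)%np.pi-np.pi/2
    if t<-.5: t+=np.pi
    b=np.array([d@U,d@V]); print("t%.1f block %s mm, %.1f deg"%(bot.current_clock(),(b*1e3).round(1),np.degrees(t)),np.round(wh,1)); return b,t
def arc(b,t,dth,s=.042,cor=-.045,z=.015):
    """push on the side at +90 deg of the long axis, turning the block by dth (<0) about a point on its axis"""
    f=b+rot(t)@[s,.0525]; k=b+rot(t)@[cor,0]; n=rot(t)@[0,1]
    over(f+.012*n,t); to(f+.012*n,z,t,.2); to(f-.001*n,z,t,.08); print("touch",force().round(1))
    m=max(2,int(np.ceil(abs(dth)/np.radians(12))))
    for i in range(1,m+1):
        a=dth*i/m; to(k+rot(a)@(f-.001*n-k),z,t+a,.12)
    print("F",force().round(1)); e=rot(dth)@n; g=k+rot(dth)@(f-k); to(g+.012*e,z,t+dth,.2); park()
E
python3 - <<'E'
from h import *
bot.set_gripper(0.0)
b,t=look(); arc(b,t,-np.radians(42)); look("a1")
E
```

```text
t1.6 block [-127.4 -132.7] mm, 83.6 deg [ 84.5 124.5]
touch [-0.6  1. ]
F [0.6 0.4]
t8.0 block [ -99.8 -147.5] mm, 40.9 deg [ 84.3 123.3]
```

View pics/a1.png

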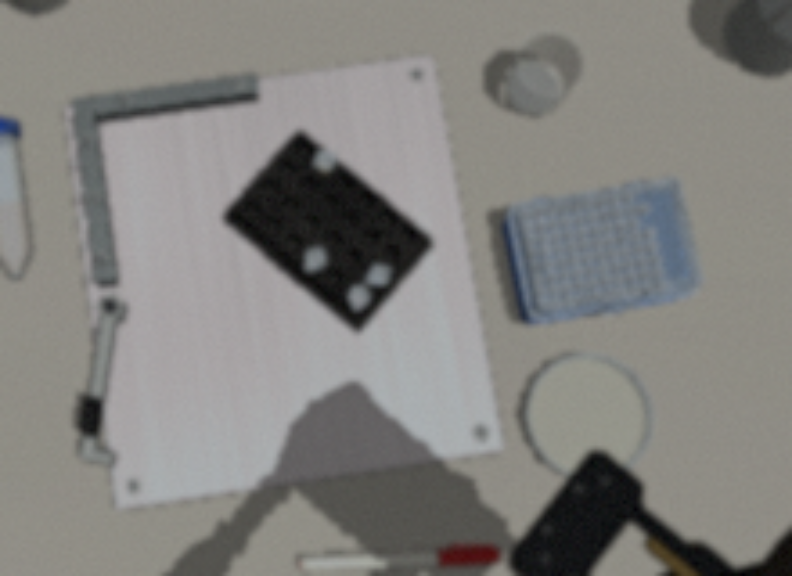

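The arc push worked as predicted. The block is now at 41° with its centre at crop pixel (328,230), and nothing else moved. I'll turn it the rest of the way.

```bash
python3 - <<'E'
from h import *
b,t=look(); arc(b,t,-t-np.radians(1)); look("a2")
E
```

```text
t8.1 block [ -99.7 -147.6] mm, 40.9 deg [ 84.5 123.3]
touch [-0.1  0.5]
F [-0.1 -0.1]
t13.8 block [ -88.4 -178.3] mm, -2.0 deg [ 84.4 124.9]
```

```bash
cat >> h.py <<'E'
def press(p,d,phi,n,z=.015,step=.0015,lim=14):
    """creep from p along d until the force opposing rises"""
    for i in range(1,n+1):
        q=p+d*step*i; to(q,z,phi,.05); f=-force()@d
        if f>lim: break
    print("press end",(q*1e3).round(1),"F %.1f"%f); return q
E
python3 - <<'E'
from h import *
b,t=look(); f=np.array([b[0],b[1]-.0525])
over(f-[0,.012],0); to(f-[0,.012],.015,0,.2); to([f[0],-.102],.015,0,.12); print(force())
q=press(np.array([f[0],-.102]),np.array([0,1.]),0,8); to(q-[0,.015],.015,0); park(); look("a3")
E
```

```text
t13.8 block [ -88.4 -178.4] mm, -1.8 deg [ 84.5 124.8]
[ 1.00719337 -4.31497623]
press end [-88.4 -90. ] F 17.6
t21.0 block [-88.8 -43.8] mm, -2.4 deg [ 81.4 127. ]
```

View pics/a3.png

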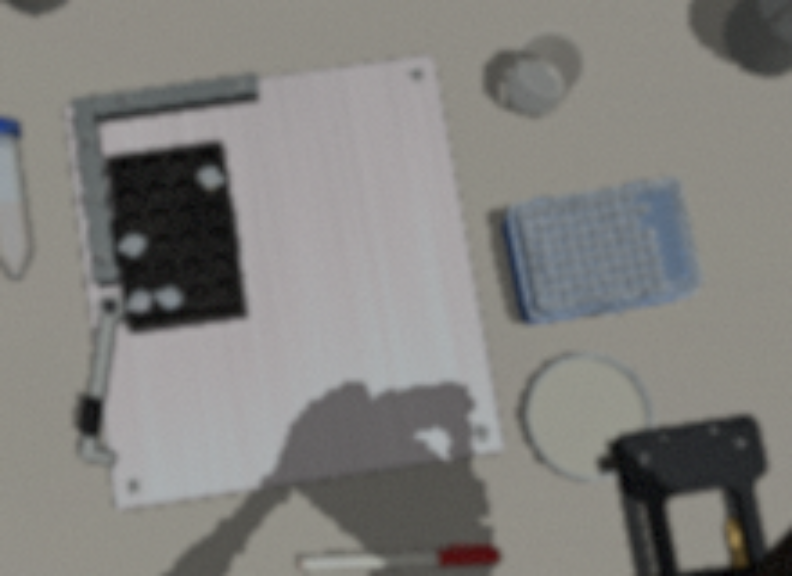

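The block is against the fence side, centred at crop pixel (175,235), about 2° off and 25 mm short of the stop. Next I'll push the end home, then press the side again.

```bash
python3 - <<'E'
from h import *
h=np.pi/2
p=np.array([-.180,-.045]); over(p,h); to(p,.015,h,.2); to([-.146,-.045],.015,h,.12); print(force())
q=press(np.array([-.146,-.045]),np.array([1.,0]),h,14); to(q-[.015,0],.015,h)
p=np.array([-.063,-.112]); over(p,0); to(p,.015,0,.2); to([-.063,-.099],.015,0,.1); print(force())
q=press(np.array([-.063,-.099]),np.array([0,1.]),0,10); to(q-[0,.015],.015,0); park(); look("a4")
E
```

```text
[-0.08675535  0.28670882]
press end [-129.5  -45. ] F 15.4
[ 0.24906103 -0.54980222]
press end [-63. -90.] F 16.6
t32.5 block [-59.7 -57.7] mm, -7.5 deg [ 91.1 143.7]
```

View pics/a4.png

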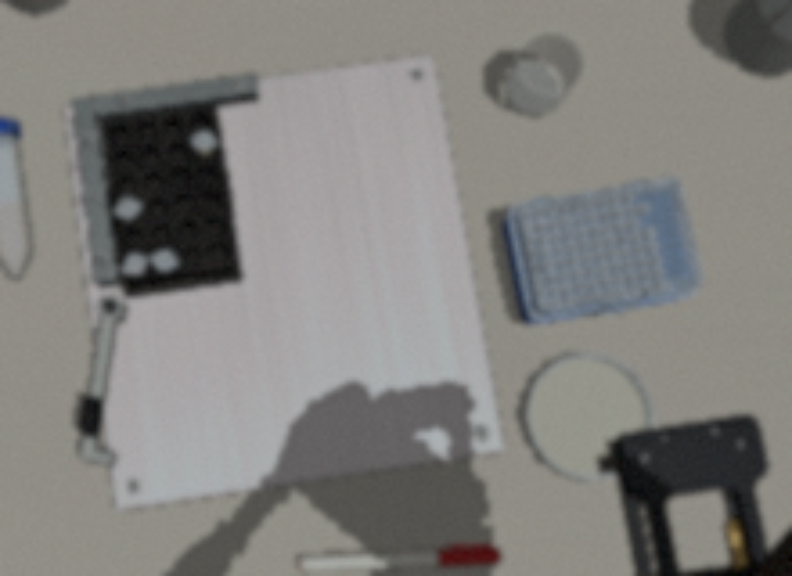

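The block looks home: its far edge is on the stop near crop pixel (160,105), its left side is on the fence, and both side presses stopped at the same y. The latch is still open, with its tab at (90,413). I'll check the free edges, then swing the latch shut.

```bash
cat >> h.py <<'E'
PIV=np.array([-.1345,.008])
def tab(q,off): return PIV+rot(-q)@[-off,-.076]
E
python3 - <<'E'
from h import *
c=bot.read_camera("top")
e=[[*W(p),.023] for p in ((0,-.085),(-.127,-.085),(-.127,0))]; print(((proj(c,e)-[180,115])*3.6).round(0).tolist())
ph=lambda q:-np.pi/2-q
q=1.87; over(tab(q,.030),ph(q)); to(tab(q,.030),.040,ph(q),.2); to(tab(1.83,.012),.040,ph(1.83),.08); print(force().round(1))
for q in np.linspace(1.83,.12,12)[1:]:
    to(tab(q,.012),.040,ph(q),.15); f=force()@(rot(-q)@[-1,0])
    print("%.2f %.1f"%(q,f),end=" | ")
    if f>14: break
else:
    press(tab(.12,.012),np.array([1.,0]),ph(0),14,z=.040,lim=12)
cv2.imwrite("pics/scene1.png",bot.read_camera("scene")["pixels"][140:320,160:360].repeat(3,0).repeat(3,1))
print(bot.current_clock())
E
```

```text
[[216.0, 103.0], [243.0, 278.0], [120.0, 296.0]]
[ 0.1 -0.5]
1.67 0.1 | 1.52 0.4 | 1.36 0.2 | 1.21 -0.0 | 1.05 0.1 | 0.90 0.2 | 0.74 0.4 | 0.59 0.2 | 0.43 0.4 | 0.28 -0.2 | 0.12 0.0 | press end [-143.5  -66. ] F 15.5
40.3167
```

View pics/scene1.png

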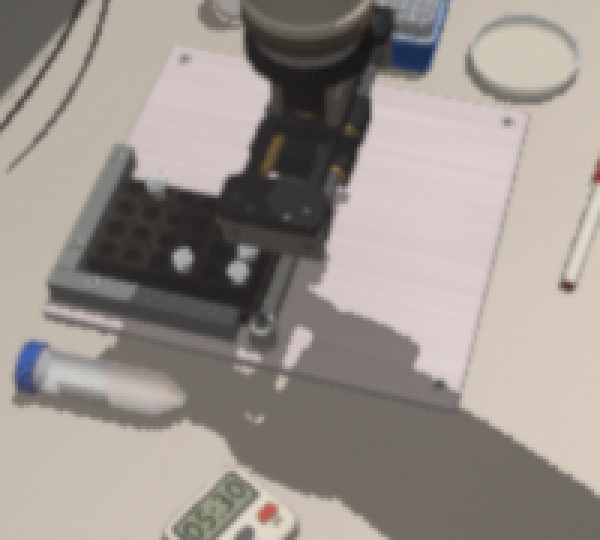

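The latch bar now lies across the block's near end, from its pivot at (262,322), and the push ended on a hard stop. I'll back off and check.

```bash
python3 - <<'E'
from h import *
to([-.165,-.066],.040,-np.pi/2); park()
c=bot.read_camera("top"); cr=c["pixels"][130:230,190:290]
cv2.imwrite("pics/fin.png",np.clip(cv2.resize(cr,None,fx=6,fy=6,interpolation=cv2.INTER_CUBIC)*1.4,0,255).astype(np.uint8))
s=lambda P,z:((proj(c,[[*W(p),z] for p in P])-[190,130])*6).round(0).tolist()
print("foot",s([(0,-.085),(-.127,-.085)],.023),"bar outer/inner mid, tip",s([(-.140,-.05),(-.140,-.105+.008),(-.120,-.097)],.031),"tab",s([(-.1345,-.068)],.057),bot.current_clock(),force())
E
```

```text
foot [[301.0, 81.0], [345.0, 373.0]] bar outer/inner mid, tip [[264.0, 413.0], [378.0, 396.0], [371.0, 349.0]] tab [[305.0, 382.0]] 42.15 [ 0.35597637 -0.00267376]
```

View pics/fin.png

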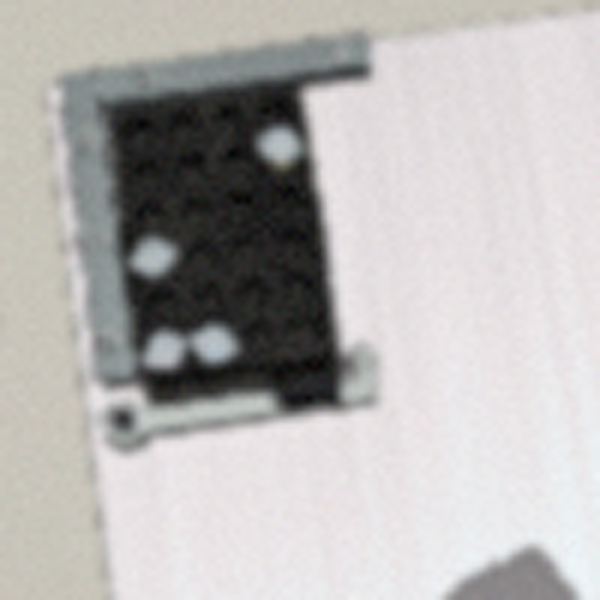

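The latch is shut, with its nose round the free corner at (360,375). As a last check I'll measure the angle of the block's free long edge before handing in.

```bash
python3 - <<'E'
from h import *
A=np.mean([bot.read_camera("top")["pixels"] for _ in range(6)],0); c=bot.read_camera("top")
g=A.mean(2); P=[]
for r in range(150,187):
    row=g[r,225:262]; i=np.where((row[:-1]<85)&(row[1:]>=85))[0]
    if len(i): i=i[-1]; P.append((225+i+(85-row[i])/(row[i+1]-row[i]),r))
X=ray(c,P,.021)[:,:2]-C; X=np.c_[X@U,X@V]*1e3
l=cv2.fitLine(X.astype(np.float32),cv2.DIST_HUBER,0,.01,.01).ravel()
print(len(P),"edge angle",np.degrees(np.arctan(l[1]/l[0])),"y at mid",l[3]+l[1]/l[0]*(-63.5-l[2]))
print(X[::5].round(1).tolist())
E
```

```text
37 edge angle -0.22285199 y at mid -83.31847
[[-16.4, -83.5], [-29.6, -83.0], [-42.8, -83.1], [-56.1, -84.1], [-69.2, -84.0], [-82.1, -83.4], [-95.0, -83.1], [-107.9, -82.9]]
```

```bash
python3 -c "
from workcell import bot
print(bot.job_done())"
```

```text
the job is handed in; nothing more can be done
None
```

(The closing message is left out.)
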